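# Seat a scraper blade in its holder and hold the dowelled clamp cap shut

### The arm

A 6-joint arm with a two-finger parallel gripper is mounted at the origin on a cart in front of the work surface, level with it; the furniture and walls round the work are solid. World frame = base frame: x ahead of the robot, y to its left, z up, the work surface at z = 0. Lengths are in m, angles in degrees, forces in N, time in s.
With the tool pointing down it reaches from about 0.325 to 0.85 m from the base axis. Payload 15.5 kg.
Tool frame: the origin (TCP) lies midway between the tips of the shut fingers; the grasp point (between the pads) lies 19 mm behind it; z points along the fingers, y is the line along which they close (so a half turn about z gives the same grasp; the last joint's range is limited). The gripper opens to 91 mm and grips with 3 to 60 N. Pads are 32 mm wide; open, the fingers measure 118 mm over their backs; the gripper's body (76 mm by 178 mm) begins 60 mm behind the grasp point.
Start: joints at [-72.852, 28.281, 77.091, -0, 74.628, -5.472], TCP at [0.24, -0.577, 0.214] pointing down, gripper open.
Joint ranges: [-166.48, 166.48], [-47.26, 123.95], [12.59, 153.08], [-70.14, 250.14], [6.76, 159.57], [-176.63, 176.63]. Speed limits (degrees/s): [108.29, 108.29, 147.25, 172.46, 172.46, 172.46].

### API

Orientations are given as a 3x3 rotation matrix whose columns are the frame's x, y, z axes.
In Python, from bench import ctrl gives the robot as it stands. The module is installed in compiled form; this text tells all that it offers. Calls block until the motion is done:
- ctrl.goto(position, orientation): joint-space move of the TCP to a pose.
- ctrl.move_l(position, vel=0.15, ori=None, contact_N=None): straight line of the TCP; ori=None keeps the orientation; vel is the mean speed in m/s. With contact_N (N) it stops when the force on the tool has changed by that much, and returns True; else False.
- ctrl.movej(angles): joint-space move.
- ctrl.command_gripper(opening): opening from 0.0 (shut) to 1.0 (fully open); the grip force is fixed at half the most; returns when the fingers have stopped.
- ctrl.sleep(seconds).
- ctrl.ik(position, orientation): joint angles nearest the present ones, or None.
- ctrl.read_camera(name): name is "side" or "top" or "wrist"; returns the picture (400x640x3 uint8, blue, green, red); there is no depth.
- ctrl.camera_params(name): a dict with "fx", "fy", "cx", "cy" (pixels), "pose" (4x4, takes a point from camera to world coordinates); the wrist camera has in their place "T_tool_cam" (4x4, takes a point from camera to tool coordinates, whose origin is the TCP and whose axes are the flange's). Camera axes: x right, y up, looking along -z (the intrinsics and any distortion apply to the point x, -y, -z); pixel columns grow to the right and rows downward; lengths in m; the calibration is good to about 2 mm. The wrist camera is an equidistant fisheye: a pixel r from the principal point sees the ray r / f radians off the axis. A picture is of the moment at which its call begins: read the wrist's pose just before it. camera_params takes no time and is no camera call.
A pose or a line that the arm cannot do raises ctrl.MotionError and nothing moves.
- ctrl.sign_off(): hands the job in; it is judged then, once.
Readings, each from a call of its own:
- ctrl.current_t(): time.
- ctrl.current_q(): joint angles.
- ctrl.current_dq(): joint speeds.
- ctrl.current_effort(): joint torques, N m.
- ctrl.current_tool_pos(): TCP position.
- ctrl.current_eef_rot(): TCP orientation.
- ctrl.current_contact_force(): force on the tool from outside, world axes, zero at the start.
- ctrl.current_wrist_torque(): the same for the moment, N m.
- ctrl.current_grip_width(): opening from 0.0 (shut) to 1.0 (fully open).
- ctrl.current_grasp_force(): force on a finger pad.
Only numpy, scipy, OpenCV 4.12 (cv2) and the standard library are available. Lean on these libraries where they do the work, as an engineer would, in place of code of your own. Each camera call takes 0.05 s, during which the arm holds its last target. There are 200 camera calls.

### The job

Fit the scraper blade into the holder screwed to the bench: lay it flat on the bed with its dark tipped edge out to the front and its plain back edge flush against both stops, its ends even with the holder's, and let go of it. Then set the clamp cap on the two dowels and press it fully down against the lift springs so that it clamps the blade, and finish like that, still gripping the cap and holding it pressed shut, ready for its screws. Leave the other things on the bench where they are.

Things in the scene. Friction and masses are not known exactly. Their poses are not given: they have to be found in the camera images.
- holder: Lower jaw of the blade holder, fixed to the bench by a screwed foot at each end (feet to y +-132 mm). Origin on the bench; +x its back, +y its left, z up; front faces the robot within 0.3 rad. Grey body x -56 to 34, y -100 to 100 mm, flat top (bed) at z 20. A bright cheek at each end, x -10 to 34, |y| 52 to 100 mm, top z 27; between the cheeks the bed is open at the back, room for a finger.
- blade: Scraper blade: loose flat steel bar 60 (x) by 200 (y) by 8 mm thick, 0.5 kg, flat on the bench. Origin at the centre of its underside; -x is the front, working edge with a dark tip strip 9 mm wide, +x the plain back edge. Gripped across its 60 mm width. Fitted: axes as the holder's, origin at holder x -40, y 0, z 20 mm, the front 14 mm standing out over the bed.
- cap: Clamp cap: loose aluminium plate 68 (x) by 200 (y) by 14 mm, 0.45 kg, with a grip rib on top 24 mm wide (x), 90 mm long (y), top 42 mm above the underside; rib up on the bench. Origin at the centre of its underside. Its dowel holes lie nearer the back (+x) edge: it fits one way only. Fitted: axes as the holder's, origin at holder x 0, y 0, z 28 mm, on the blade's back 24 mm, 1 mm over the cheeks.
- stop_left (a point): on the holder: middle of the left stop, the front face of the left cheek (x -10, y 76, z 24 mm)
- stop_right (a point): on the holder: middle of the right stop, the front face of the right cheek (x -10, y -76, z 24 mm)
- back_left (a point): on the blade: its back edge, 76 mm left of the middle, half way up its thickness; meets stop_left when fitted
- back_right (a point): the same, 76 mm right of the middle; meets stop_right when fitted
- dowel_left (a point): on the holder: foot of the left dowel (x 14, y 76, z 28 mm), 1 mm over the cheek's top, level with the fitted blade's top. A steel pin 12 mm thick standing 16 mm out of the cheek, tip at z 44 mm; its upper 7 mm taper like a bullet
- dowel_right (a point): the same for the right dowel (x 14, y -76, z 28 mm)
- cap_hole_left (a point): on the cap: centre, at the underside, of the left dowel hole (x 14, y 76 mm), 13.6 mm wide, right through; meets dowel_left when the cap is shut
- cap_hole_right (a point): the same for the right hole
- lift_pin_left (a joint): brass spring pin, 8 mm thick, on the bed at holder x 4, y 34 mm, top at z 33 mm when free: 0 free, grows as it is pressed down (m), 0.005 with the cap shut. Both pins together push up with 6 N when free, 12 N when shut, so they carry the cap 5 mm up unless it is held down
- lift_pin_right (a joint): the same at y -34 mm
- spanner: bystander: combination spanner, 43x222x8 mm, lying in front of the vice; to be left where it is
- hex_bolt: bystander: hex bolt with nut, 79 mm tall, standing on its head; to be left where it is
- pipe_elbow: bystander: grey pipe elbow, 62x64x33 mm; to be left where it is

How it is judged (in metres and radians):
On the way:
1. the blade lies on the bed flush against both stops, centred, let go of, before the cap is set on (x of back_left in the frame of holder between -0.0125 and -0.0075 m and z of back_left in the frame of holder between 0.0225 and 0.026 m and x of back_right in the frame of holder between -0.0125 and -0.0075 m and z of back_right in the frame of holder between 0.0225 and 0.026 m and y of blade in the frame of holder between -0.01 and 0.01 m and contact force between the fingers and blade below 0.3 N and contact force between cap and holder below 0.1 N and linear speed of blade below 0.01 m/s and horizontal distance between cap and holder above 0.1 m), for 0.2 s.
At the end, for the whole second after the job is handed in: Fingers hold the cap (over 3 N) shut and still: dowel holes within 3 mm of the dowels' feet, under 1.8 mm off its seat, level to 0.035 rad, over 2 N on the blade. Blade flat on the bed, back edge within 2.5 mm of both stops, centred to 10 mm (x of back_left in the frame of holder between -0.0125 and -0.0075 m and z of back_left in the frame of holder between 0.0225 and 0.026 m and x of back_right in the frame of holder between -0.0125 and -0.0075 m and z of back_right in the frame of holder between 0.0225 and 0.026 m and y of blade in the frame of holder between -0.01 and 0.01 m and distance between cap_hole_left and dowel_left below 0.003 m and distance between cap_hole_right and dowel_right below 0.003 m and z of cap in the frame of holder below 0.0298 m and angle between cap's own z axis and vertical below 0.035 rad and contact force between cap and blade above 2 N and contact force between the fingers and cap above 3 N and linear speed of cap below 0.02 m/s); the arm keeps its last pose, push and grip.
It fails at once if a bystander is pushed more than 4 cm from its place (distance of any of spanner, hex_bolt, pipe_elbow from where it was at the start of the episode above 0.04 m).
It also fails if it takes over 58 s, if anything falls off the work surface, if the arm or the gripper's body presses on something with over 40 N, if the wrist force passes 120 N, or if a joint passes its speed limit or range.

## Working session

There is one attempt and no reset: what is moved stays moved. The work goes in short steps, each a Python script; the robot and the scene stay as the last script left them, time stands still between calls to the robot, and variables do not carry over. Pictures are saved under pics/ and viewed, at most 10 in all, crops included, and the job is handed in when it is done.

```bash
mkdir -p pics
python3 - <<'E'
from bench import ctrl
import cv2, numpy as np
np.set_printoptions(precision=4,suppress=True)
for n in ("top","side","wrist"):
    cv2.imwrite(f"pics/{n}0.png",ctrl.read_camera(n))
    print(n,ctrl.camera_params(n))
print(ctrl.current_tool_pos(),ctrl.current_eef_rot(),ctrl.current_t())
E
```

```text
top {'fx': 420.96941417056274, 'fy': 420.96941417056274, 'cx': 318.151574915674, 'cy': 199.10233396373138, 'pose': array([[ 0.0095,  0.9986, -0.0518,  0.4181],
       [-0.9999,  0.0091, -0.0074, -0.1111],
       [-0.0069,  0.0519,  0.9986,  1.4315],
       [ 0.    ,  0.    ,  0.    ,  1.    ]])}
side {'fx': 482.64706431441107, 'fy': 482.64706431441107, 'cx': 321.37516143586475, 'cy': 188.84293968611664, 'pose': array([[-0.8767, -0.3764,  0.2996,  0.9223],
       [ 0.4807, -0.66  ,  0.5773,  0.6598],
       [-0.0196,  0.6501,  0.7596,  1.0673],
       [ 0.    ,  0.    ,  0.    ,  1.    ]])}
wrist {'fx': 309.70691628693146, 'fy': 309.70691628693146, 'cx': 318.9498193405268, 'cy': 195.2141022740197, 'T_tool_cam': array([[ 0.0009,  0.9638,  0.2667,  0.076 ],
       [ 1.    , -0.0008, -0.0003,  0.0011],
       [-0.0001,  0.2667, -0.9638, -0.1702],
       [ 0.    ,  0.    ,  0.    ,  1.    ]])}
[ 0.2403 -0.5767  0.2135] [[ 0.9231  0.3847 -0.0003]
 [ 0.3847 -0.9231  0.0008]
 [ 0.0001 -0.0009 -1.    ]] 0.15
```

View pics/top0.png

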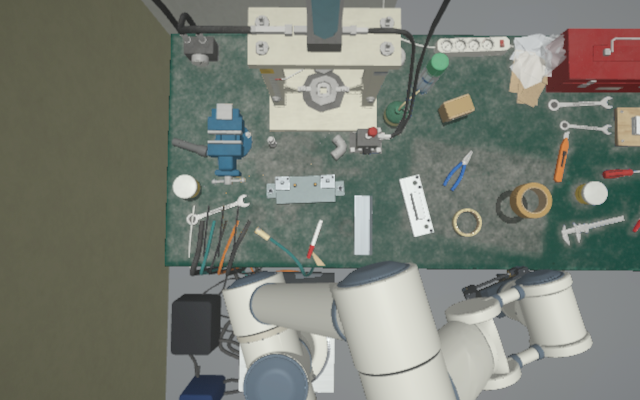

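View pics/side0.png

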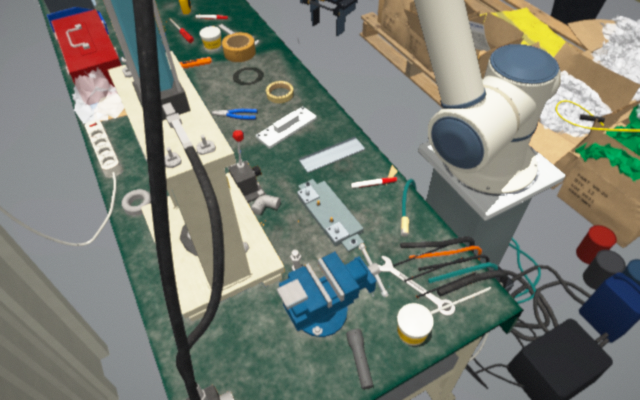

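The top view shows the holder near (305,189), with its front towards the robot. The blade is near (362,225) with its long axis along world x, and the cap is near (416,205). The side view agrees. Next I'll take two closer wrist views.

```bash
cat > h.py <<'E'
from bench import ctrl
import cv2, numpy as np
np.set_printoptions(precision=4,suppress=True)
def Rz(yaw):  # tool down, tool x at yaw (rad)
    c,s=np.cos(yaw),np.sin(yaw); return np.array([[c,s,0],[s,-c,0],[0,0,-1.]])
def ray(cam,T,uv):
    """world origin, unit rays for pixels; cam = params, T = camera pose in world"""
    p=cam; d=np.atleast_2d(uv)-[p["cx"],p["cy"]]; d=d/[p["fx"],p["fy"]]
    if "T_tool_cam" in p:
        th=np.linalg.norm(d,axis=1,keepdims=True); v=np.c_[d/th*np.sin(th),np.cos(th)]
    else: v=np.c_[d,np.ones(len(d))]
    v=v*[1,-1,-1]; v/=np.linalg.norm(v,axis=1,keepdims=True)
    return T[:3,3],v@T[:3,:3].T
def proj(p,T,X):
    v=((np.atleast_2d(X)-T[:3,3])@T[:3,:3])*[1,-1,-1]
    if "T_tool_cam" in p:
        r=np.hypot(v[:,0],v[:,1]); th=np.arctan2(r,v[:,2]); d=v[:,:2]*(th/r)[:,None]
    else: d=v[:,:2]/v[:,2:]
    return d*[p["fx"],p["fy"]]+[p["cx"],p["cy"]]
def onplane(p,T,uv,z):
    o,v=ray(p,T,uv); return o+v*((z-o[2])/v[:,2:])
def shot(name):
    ctrl.sleep(0.3)
    T=np.eye(4);T[:3,:3]=ctrl.current_eef_rot();T[:3,3]=ctrl.current_tool_pos()
    im=ctrl.read_camera("wrist"); p=ctrl.camera_params("wrist"); T=T@p["T_tool_cam"]
    cv2.imwrite(f"pics/{name}.png",im); np.save(f"pics/{name}.npy",T); return im,p,T
def tri(p,Ts,uvs):
    A=np.zeros((3,3));b=np.zeros(3)
    for T,uv in zip(Ts,uvs):
        o,v=ray(p,T,uv); M=np.eye(3)-np.outer(v[0],v[0]); A+=M;b+=M@o
    return np.linalg.solve(A,b)
E
python3 - <<'E'
from h import *
p=ctrl.camera_params("top")
for n,uv in dict(holder=(305,189),blade=(362,225),cap=(416,205),boltL=(271,142)).items(): print(n,onplane(p,p["pose"],uv,0.015))
for i,y in enumerate((-0.33,-0.13)):
    ctrl.goto([0.36,y,0.22],Rz(0)); im,_,T=shot(f"w{i}"); print(T[:3,3],ctrl.current_t())
E
python3 - <<'E'
import cv2
for i in (0,1):
    im=cv2.imread(f"pics/w{i}.png"); cv2.imwrite(f"pics/w{i}b.png",cv2.resize(im,(800,500),interpolation=cv2.INTER_CUBIC))
E
```

```text
holder [[ 0.5254 -0.056   0.015 ]]
blade [[ 0.4059 -0.2487  0.015 ]]
cap [[ 0.4748 -0.4298  0.015 ]]
boltL [[0.6843 0.0613 0.015 ]]
[ 0.4362 -0.3314  0.39  ] 1.5667
[ 0.4366 -0.1316  0.39  ] 2.7333
```

View pics/w0b.png

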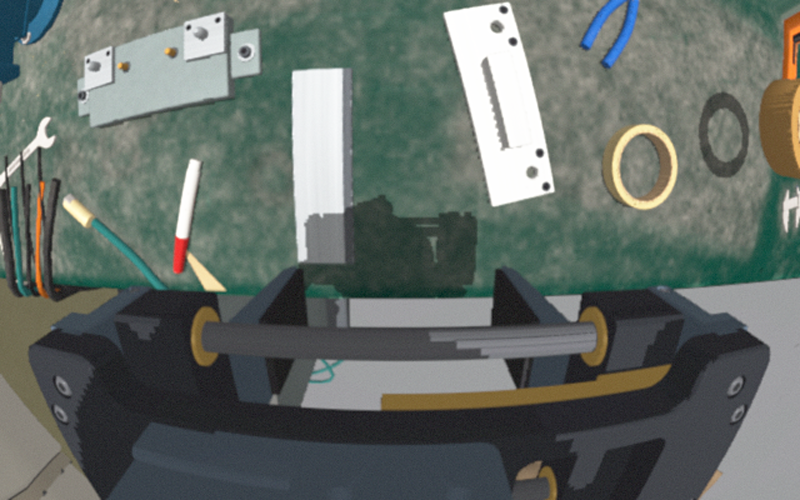

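View pics/w1b.png

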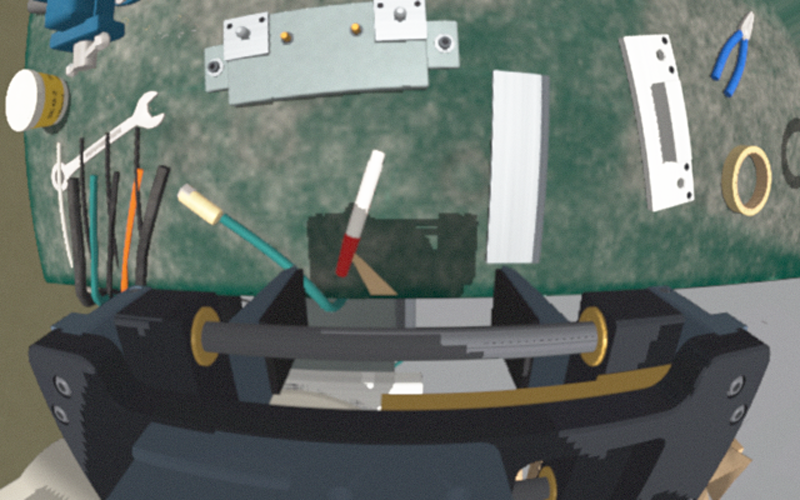

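Both wrist views (800 px scale) show the holder, blade and cap:
- **Holder:** dowels near (98,67) and (203,33) in w0, and near (243,32) and (400,14) in w1.
- **Blade:** the dark strip is on its world −y side, around columns 350 (w0) and 545 (w1).
- **Cap:** the holes at (497,27) and (532,172) in w0 are on its −y side.

I'll zoom in to get corners.

Run:
```python
import cv2,numpy as np
a=cv2.imread("pics/w0.png");b=cv2.imread("pics/w1.png")
def z(im,x,y,w,h,s):
    o=cv2.resize(im[y:y+h,x:x+w],None,fx=s,fy=s,interpolation=cv2.INTER_CUBIC)
    for k in range(0,w,10): cv2.line(o,(k*s,0),(k*s,9 if (x+k)%50==0 else 4),(0,0,255),1)
    for k in range(0,h,10): cv2.line(o,(0,k*s),(9 if (y+k)%50==0 else 4,k*s),(0,0,255),1)
    return o
s=3
cv2.imwrite("pics/z1.png",np.hstack([z(a,225,45,70,175,s),z(b,380,45,70,175,s),z(a,350,0,100,175,s)]))
A=z(a,55,0,160,110,4);B=z(b,155,0,220,90,3)
c=np.zeros((600,800,3),np.uint8)
A=cv2.resize(A,(480,330));c[:330,:480]=A;c[330:600,:660]=B
cv2.imwrite("pics/z2.png",c)
```

```text
(no output)
```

View pics/z1.png

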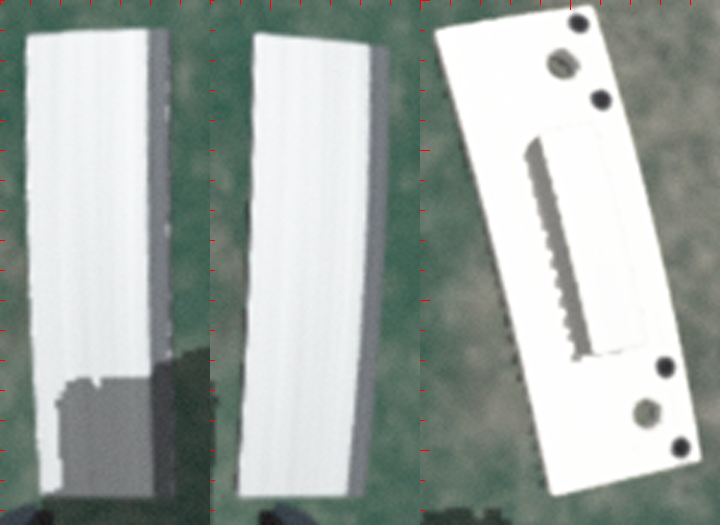

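View pics/z2.png

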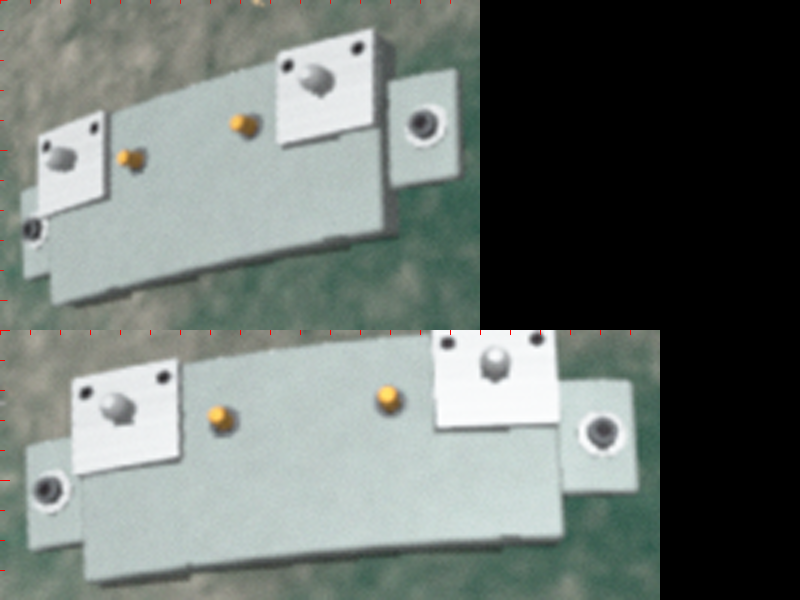

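The zooms give the plate corners, hole centres, cheek corners, bed front corners and pin tops (positions are in the code below). I'll fit each pose with x, y, z and yaw free, so z acts as a height check.

```bash
cat > fit.py <<'E'
from h import *
from scipy.optimize import least_squares
p=ctrl.camera_params("wrist"); Ts=[np.load(f"pics/w{i}.npy") for i in (0,1)]
def pts(lst,org,s): return [((u+.5)/s-.5+org[0],(v+.5)/s-.5+org[1],X) for u,v,X in lst]
D={}
D["blade"]=(pts([(27,35,(30,-100,8)),(41,494,(30,100,8)),(149,31,(-21,-100,8)),(153,495,(-21,100,8))],(225,45),3),
 pts([(45,35,(30,-100,8)),(29,494,(30,100,8)),(160,44,(-21,-100,8)),(138,495,(-21,100,8)),(178,47,(-30,-100,8)),(155,495,(-30,100,8))],(380,45),3),(.4,-.25,0,1.57))
D["cap"]=(pts([(17,30,(-34,100,14)),(174,6,(34,100,14)),(280,460,(34,-100,14)),(134,494,(-34,-100,14)),(143,64,(14,76,14)),(227,413,(14,-76,14))],(350,0),3),
 pts([(622,37,(-34,100,14)),(667,34,(34,100,14)),(692,203,(34,-100,14)),(652,211,(-34,-100,14)),(660,56,(14,76,14)),(680,183,(14,-76,14))],(0,0),1.25),(.47,-.43,0,-1.4))
D["holder"]=(pts([(40,214,(-10,100,27)),(105,198,(-10,52,27)),(105,111,(34,52,27)),(40,135,(34,100,27)),(281,145,(-10,-52,27)),(377,125,(-10,-100,27)),(374,30,(34,-100,27)),(277,54,(34,-52,27)),(52,303,(-56,100,20)),(383,235,(-56,-100,20)),(125,158,(4,34,33)),(239,123,(4,-34,33))],(55,0),3),
 pts([(72,49,(34,100,27)),(178,30,(34,52,27)),(180,127,(-10,52,27)),(75,144,(-10,100,27)),(437,98,(-10,-52,27)),(557,93,(-10,-100,27)),(86,249,(-56,100,20)),(562,207,(-56,-100,20)),(217,85,(4,34,33)),(387,66,(4,-34,33))],(155,0),3),(.52,-.06,0,0))
def world(q,X):
    c,s=np.cos(q[3]),np.sin(q[3]); return np.array(X)/1000@np.array([[c,s,0],[-s,c,0],[0,0,1]])+q[:3]
def res(q,d):
    return np.concatenate([(proj(p,Ts[i],world(q,[a[2] for a in d[i]]))-[a[:2] for a in d[i]]).ravel() for i in (0,1)])
P={}
for n,d in D.items():
    r=least_squares(res,d[2],args=(d,),x_scale=[.1,.1,.1,1],loss="soft_l1")
    q0=r.x.copy(); f=lambda v:res([v[0],v[1],0,v[2]],d)
    r2=least_squares(f,[q0[0],q0[1],q0[3]],loss="soft_l1")
    P[n]=r2.x; print(n,"free",q0,"deg",np.degrees(q0[3]),"z=0:",r2.x,"rms px",np.sqrt(np.mean(res(q0,d)**2)),np.sqrt(np.mean(r2.fun**2)))
    print(np.round(res(q0,d).reshape(-1,2),1).tolist())
np.save("poses.npy",P,allow_pickle=True)
E
python3 fit.py
```

```text
blade free [ 0.4098 -0.2549 -0.0019  1.566 ] deg 89.72453011848029 z=0: [ 0.4099 -0.2548  1.566 ] rms px 0.4459760406725195 0.5715907694844529
[[0.5, -0.1], [0.5, 0.3], [-0.1, -1.1], [0.7, 0.4], [-0.1, -0.6], [-0.3, 0.6], [-0.3, 0.1], [-0.7, 0.1], [0.2, -0.2], [-0.3, 0.1]]
cap free [ 0.4773 -0.4335 -0.002  -1.3191] deg -75.57665840740069 z=0: [ 0.4771 -0.4328 -1.3195] rms px 0.7581688058767158 0.7973370964444331
[[0.0, 0.5], [-0.7, 0.4], [-0.5, -0.4], [-0.7, -0.0], [0.1, 0.3], [-0.0, 0.4], [1.0, -0.0], [0.3, 0.6], [0.6, -3.1], [0.3, -0.2], [0.1, -0.6], [0.1, 0.0]]
holder free [ 0.5399 -0.0567 -0.0034  0.0436] deg 2.497896991097647 z=0: [ 0.539  -0.0581  0.0427] rms px 0.519782474765786 0.727740189748127
[[0.2, 0.9], [0.2, -1.1], [0.5, -0.7], [0.4, -0.3], [-0.9, 0.4], [-0.9, -0.1], [0.2, -0.1], [0.8, -0.1], [0.3, 0.8], [0.3, -1.3], [-0.2, -0.4], [-0.3, -0.1], [0.5, 0.0], [0.2, -0.6], [-0.1, -0.1], [-0.4, 0.4], [-0.6, 0.4], [0.4, 0.4], [-0.6, 1.0], [0.2, 0.5], [-0.1, -0.1], [-0.2, -0.2]]
```

The free-fit heights are within 2–3 mm of the bench and residuals are about 0.5 px, so the poses are good. Now I'll grasp the blade, after checking IK for the whole sequence.

Run:
```python
from h import *
P=np.load("poses.npy",allow_pickle=True).item()
bx,by,ba=P["blade"];hx,hy,ha=P["holder"];cx,cy,ca=P["cap"]
for nm,q,t in [("b0",(bx,by,.003),ba-np.pi/2),("b1",(hx-.04,hy,.023),ha-np.pi/2),("b1alt",(hx-.04,hy,.023),ha+np.pi/2),("c0",(cx,cy,.018),ca+np.pi/2),("c1",(hx,hy,.05),ha+np.pi/2),("c0alt",(cx,cy,.018),ca-np.pi/2),("c1alt",(hx,hy,.05),ha-np.pi/2)]:
    print(nm,ctrl.ik(q,Rz(t)))
R=Rz(ba-np.pi/2)
ctrl.goto([bx,by,.10],R); ctrl.move_l([bx,by,.003],vel=.1,contact_N=8)
print(ctrl.current_tool_pos(),ctrl.current_contact_force())
ctrl.command_gripper(0.3)
print("grip",ctrl.current_grip_width(),ctrl.current_grasp_force(),ctrl.current_t())
ctrl.move_l([bx,by,.13],vel=.15)
print(ctrl.current_grip_width(),ctrl.current_grasp_force(),ctrl.current_contact_force(),ctrl.current_t())
```

```text
b0 [-38.9537  36.2966 108.4417  -0.      35.2616  51.3195]
b1 [-13.45    34.9435 105.0175  -0.      40.039  164.1009]
b1alt [-13.45    34.9435 105.0175  -0.      40.039  -15.8991]
c0 [-47.5172  42.6591  84.178   -0.      53.163   28.0853]
c1 [-12.4597  34.2656  98.3846  -0.      47.3497 -14.9088]
c0alt [ -47.5172   42.6591   84.178    -0.       53.163  -151.9147]
c1alt [-12.4597  34.2656  98.3846  -0.      47.3497 165.0912]
[ 0.4102 -0.2549  0.0035] [-0.2038  0.3804 -0.1209]
grip 0.6505397422724174 30.000869035720825 5.1833
0.6534176427985061 29.99905228614807 [ 0.3946  0.7411 -4.6888] 6.1833
```

Run:
```python
from h import *
P=np.load("poses.npy",allow_pickle=True).item()
hx,hy,ha=P["holder"]
def H(x,y): return np.array([hx,hy])+np.array([[np.cos(ha),-np.sin(ha)],[np.sin(ha),np.cos(ha)]])@[x,y]
R=Rz(ha-np.pi/2)
a=H(-.048,0)
ctrl.goto([*a,.13],R); ctrl.move_l([*a,.04],vel=.12)
shot("b1")
f0=ctrl.current_contact_force()
print("down",ctrl.move_l([*a,.019],vel=.02,contact_N=5),ctrl.current_tool_pos(),ctrl.current_contact_force()-f0,ctrl.current_t())
z=ctrl.current_tool_pos()[2]
f0=ctrl.current_contact_force()
b=H(-.034,0)
print("push",ctrl.move_l([*b,z],vel=.02,contact_N=8),ctrl.current_tool_pos(),ctrl.current_contact_force()-f0,ctrl.current_wrist_torque(),ctrl.current_t())
q=ctrl.current_tool_pos()[:2]-[hx,hy]; print("holder frame",np.array([[np.cos(ha),np.sin(ha)],[-np.sin(ha),np.cos(ha)]])@q)
```

```text
down True [ 0.491  -0.0601  0.0229] [ 0.6347 -0.6473  8.4779] 10.0083
push True [ 0.491  -0.0601  0.0229] [-1.1666 -0.1187  2.7855] [-0.0386  0.1519  0.0205] 10.25
holder frame [-0.0481  0.    ]
```

```bash
python3 -c "
import cv2
im=cv2.imread('pics/b1.png');cv2.imwrite('pics/b1b.png',cv2.resize(im,(800,500)))"
```

```text
(no output)
```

View pics/b1b.png

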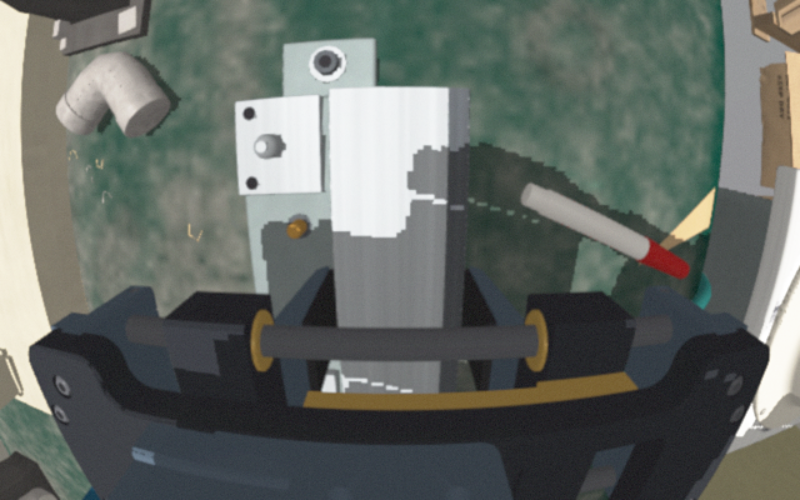

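The picture shows the blade in the grip, parallel to the right stop (cheek edge at column 322, blade back edge at 330), with the strip to the front. The push stopped early on friction, so I'll unload slightly and push again.

Run:
```python
from h import *
P=np.load("poses.npy",allow_pickle=True).item()
hx,hy,ha=P["holder"]; M=np.array([[np.cos(ha),-np.sin(ha)],[np.sin(ha),np.cos(ha)]])
H=lambda x,y: np.array([hx,hy])+M@[x,y]
h=lambda: M.T@(ctrl.current_tool_pos()[:2]-[hx,hy])
z=.0236
ctrl.move_l([*H(-.048,0),z],vel=.02); ctrl.sleep(.2)
f0=ctrl.current_contact_force(); print(f0)
for x in np.arange(-.046,-.033,.001):
    ctrl.move_l([*H(x,0),z],vel=.02); f=M.T@(ctrl.current_contact_force()-f0)[:2]
    print(round(x,4),h(),f,ctrl.current_wrist_torque()[2],round(ctrl.current_contact_force()[2],2))
    if f[0]<-12: break
print(ctrl.current_tool_pos(),ctrl.current_t())
```

```text
[-0.2036  0.0985 -4.5898]
-0.046 [-0.0458 -0.    ] [0.7545 1.0401] 0.02427942940904896 -4.23
-0.045 [-0.0449  0.    ] [ 0.3748 -0.0384] -0.028935076552212564 -4.6
-0.044 [-0.0439  0.    ] [ 0.7195 -0.9729] -0.024912324321851982 -4.5
-0.043 [-0.0429 -0.    ] [-0.3151  0.1818] -0.024399886731275786 -5.81
-0.042 [-0.0419 -0.    ] [-0.4076  0.5915] 0.0266492868374083 -4.89
-0.041 [-0.0409  0.    ] [ 0.1321 -0.1304] 0.024352590231701988 -4.69
-0.04 [-0.0405  0.    ] [-3.9684 -1.4948] 0.3479613750388244 -4.16
-0.039 [-0.0404  0.0002] [-6.9134 -2.5592] 0.6647699975514826 -4.29
-0.038 [-0.0403  0.0002] [-12.6523  -5.4844] 0.688787215007636 0.09
[ 0.4988 -0.0596  0.0233] 12.95
```

Contact came at x = −40.5 mm, where −40 was expected. Now I'll release, back off and look from above.

Run:
```python
from h import *
P=np.load("poses.npy",allow_pickle=True).item()
hx,hy,ha=P["holder"]
ctrl.command_gripper(1.0)
p=ctrl.current_tool_pos(); print(p,ctrl.current_contact_force())
ctrl.move_l([p[0],p[1],.15],vel=.15)
ctrl.goto([.47,-.058,.16],Rz(0)); im,_,T=shot("v1")
print(ctrl.current_tool_pos(),ctrl.current_t())
p=ctrl.camera_params("wrist")
M=np.array([[np.cos(ha),-np.sin(ha)],[np.sin(ha),np.cos(ha)]])
for n,X in dict(sl=(-.01,.076,.027),sr=(-.01,-.076,.027)).items(): print(n,proj(p,T,[*(np.array([hx,hy])+M@X[:2]),X[2]]))
c=cv2.resize(im[20:170,170:450],None,fx=2.85,fy=2.85,interpolation=cv2.INTER_CUBIC); cv2.imwrite("pics/v1c.png",c); print(c.shape)
```

```text
[ 0.5012 -0.0597  0.0236] [ 0.7351 -0.601  -0.1621]
[ 0.47  -0.058  0.16 ] 16.375
sl [[242.3444 133.8633]]
sr [[395.2571 127.4603]]
(428, 798, 3)
```

View pics/v1c.png

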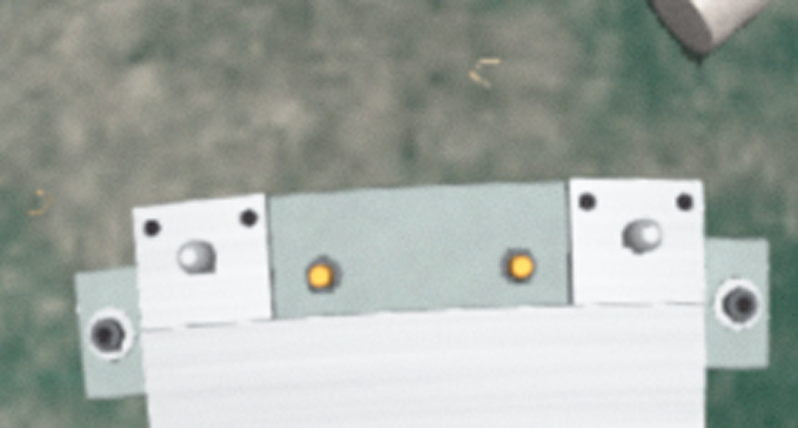

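The blade lies flush along both stops (seam at rows ~324 and 303) with its ends even with the holder's. I'll refine the holder pose from this view.

Run:
```python
from h import *
from scipy.optimize import least_squares
p=ctrl.camera_params("wrist"); T=np.load("pics/v1.npy"); s=798/280
L=[(133,209,34,100,27),(264,194,34,52,27),(271,319,-10,52,27),(142,328,-10,100,27),(569,179,34,-52,27),(703,181,34,-100,27),(705,303,-10,-100,27),(573,304,-10,-52,27),(319,274,4,34,33),(521,266,4,-34,33),(188,257,14,76,44),(648,234,14,-76,44)]
L=np.array(L,float); uv=(L[:,:2]+.5)/s-.5+[170,20]; X=L[:,2:]/1000
def f(q,z=0):
    c,s_=np.cos(q[2]),np.sin(q[2]); W=X@np.array([[c,s_,0],[-s_,c,0],[0,0,1]])+[q[0],q[1],z]
    return (proj(p,T,W)-uv).ravel()
for z in (0,-.002,-.0035):
    r=least_squares(f,[.539,-.058,.043],loss="soft_l1",args=(z,)); print(z,r.x,np.sqrt(np.mean(r.fun**2)))
print(np.round(f(least_squares(f,[.539,-.058,.043]).x).reshape(-1,2),1).tolist())
```

```text
0 [ 0.5398 -0.0572  0.0474] 0.41432274808966185
-0.002 [ 0.5398 -0.0571  0.0474] 0.339455767861811
-0.0035 [ 0.5398 -0.0571  0.0475] 0.474816627213219
[[-0.6, -0.6], [-0.1, -0.3], [0.2, 0.1], [-0.6, 0.7], [-0.1, -0.2], [-0.0, -0.4], [0.2, 0.2], [0.0, 0.4], [-0.1, 0.6], [0.3, -0.0], [-0.4, -0.3], [1.1, 0.1]]
```

Run:
```python
from h import *
P=np.load("poses.npy",allow_pickle=True).item()
cx,cy,ca=P["cap"]; cx-=.0004
R=Rz(ca+np.pi/2)
ctrl.goto([cx,cy,.11],R); ctrl.move_l([cx,cy,.03],vel=.12)
print("touch",ctrl.move_l([cx,cy,.008],vel=.015,contact_N=4),ctrl.current_tool_pos())
z=ctrl.current_tool_pos()[2]
ctrl.move_l([cx,cy,z+.0006],vel=.02)
ctrl.command_gripper(0.1)
print("grip",ctrl.current_grip_width()*91,ctrl.current_grasp_force(),ctrl.current_tool_pos(),ctrl.current_t())
ctrl.move_l([cx,cy,.15],vel=.15)
print(ctrl.current_grip_width()*91,ctrl.current_contact_force())
ha=.047; h=np.array([.5393,-.0573]); Rf=Rz(ha+np.pi/2)
ctrl.goto([*h,.15],Rf); ctrl.move_l([*h,.085],vel=.12)
shot("c1"); print(ctrl.current_tool_pos(),ctrl.current_t())
im=cv2.imread("pics/c1.png"); cv2.imwrite("pics/c1b.png",cv2.resize(im[:260],None,fx=1.25,fy=1.25,interpolation=cv2.INTER_CUBIC))
```

```text
touch False [ 0.4768 -0.4328  0.0081]
grip 67.11141138152563 29.998987913131714 [ 0.4767 -0.4327  0.0086] 20.95
67.40001662806526 [ 0.6411 -0.2323 -5.46  ]
[ 0.5395 -0.0573  0.0854] 24.5
```

View pics/c1b.png

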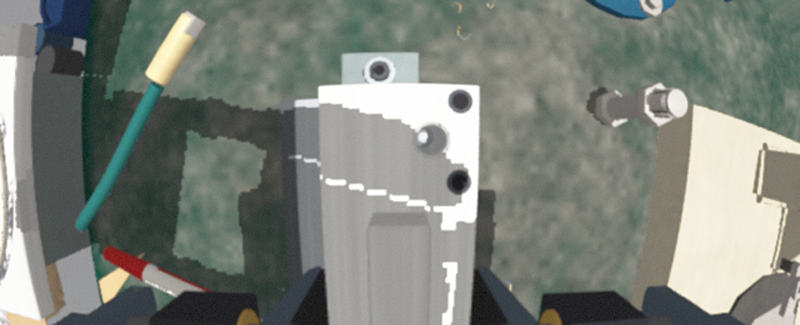

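The picture shows the cap in the grip, with the left dowel visible through its hole at (431,138). The fingers hold the 68 mm plate by its sides, not the rib, because they opened wider than the plate. That's fine for setting it on the dowels, and I'll re-grip the rib afterwards to press. First I'll check hole and dowel alignment numerically.

Run:
```python
from h import *
p=ctrl.camera_params("wrist");T=np.load("pics/c1.npy");ha=.047
t=ctrl.current_tool_pos(); M=np.array([[np.cos(ha),-np.sin(ha)],[np.sin(ha),np.cos(ha)]])
W=lambda o,x,y,z:[*(np.array(o)+M@[x,y]),z]
cb=t[2]-.0086
print("hole top",proj(p,T,W(t[:2],.014,.076,cb+.014)),"plate corners",proj(p,T,[W(t[:2],s*.034,.1,cb+.014) for s in(-1,1)]),"bottom hole",proj(p,T,W(t[:2],.014,.076,cb)))
for h in ((.5393,-.0573),(.539,-.058),(.5398,-.0572)): print("dowel tip",proj(p,T,W(h,.014,.076,.044)))
g=cv2.cvtColor(cv2.imread("pics/c1.png"),cv2.COLOR_BGR2GRAY)
for r in range(96,126,2): print(r,*g[r,326:366:2])
```

```text
hole top [[343.3483 108.9661]] plate corners [[252.6893  65.9071]
 [381.0196  65.8119]] bottom hole [[341.411  109.1437]]
dowel tip [[337.5908 109.4553]]
dowel tip [[337.0936 110.4508]]
dowel tip [[338.3358 109.3527]]
96 254 254 254 254 254 254 254 254 254 251 253 253 254 254 254 254 254 254 254 254
98 255 254 254 254 254 254 250 241 235 230 230 231 232 244 254 254 254 254 254 254
100 173 232 255 254 253 248 231 203 164 154 147 167 191 193 238 253 254 254 254 254
102 169 201 243 251 245 222 144 119 121 128 131 128 134 162 221 236 253 254 254 254
104 168 165 162 216 228 176 165 148 111 117 130 129 126 129 154 225 244 254 254 254
106 169 165 157 160 182 217 230 220 124 110 125 129 132 129 126 184 202 254 254 254
108 166 166 159 146 192 244 245 246 156 114 121 131 130 129 130 143 198 249 254 254
110 169 167 155 149 194 244 246 239 141 111 120 125 127 127 130 138 207 247 254 254
112 168 164 150 150 168 228 237 216 111 108 120 127 126 127 125 132 203 243 254 254
114 164 161 155 149 152 167 168 145 102 112 130 129 126 127 128 138 213 245 254 254
116 166 166 158 150 137 141 108 105 111 127 129 127 129 128 129 155 224 250 254 254
118 167 165 160 151 136 123 121 118 124 128 128 124 127 130 138 201 225 254 254 254
120 167 167 161 155 146 141 127 124 125 128 127 126 126 135 181 227 240 254 254 254
122 167 166 161 159 153 154 138 129 127 127 133 131 137 143 164 196 255 254 254 254
124 165 165 162 160 160 162 154 147 147 145 142 148 148 153 149 183 255 254 254 254
```

The hole sits about (+0.6, −1.3) mm off the dowel in the holder frame, so I'll correct for that and lower with force monitoring.

Run:
```python
from h import *
ha=.047; h=np.array([.5393,-.0573]); M=np.array([[np.cos(ha),-np.sin(ha)],[np.sin(ha),np.cos(ha)]])
h=h+M@[-.0005,.0012]
ctrl.move_l([*h,.056],vel=.08); ctrl.sleep(.2)
f0=ctrl.current_contact_force()
for z in np.arange(.054,.0405,-.0015):
    c=ctrl.move_l([*h,z],vel=.025,contact_N=15)
    t=ctrl.current_tool_pos(); f=ctrl.current_contact_force()-f0
    print(round(z,4),c,t,f,ctrl.current_wrist_torque())
    if c or f[2]>9: break
print(ctrl.current_t(),ctrl.current_grip_width()*91)
```

```text
0.054 False [ 0.5387 -0.0561  0.054 ] [-0.6297 -0.6293 -1.4539] [ 0.0387 -0.0753  0.016 ]
0.0525 False [ 0.5387 -0.0561  0.0524] [-0.9336 -1.2412 -1.1363] [ 0.0227 -0.122  -0.0398]
0.051 False [ 0.5387 -0.0561  0.0509] [ 0.0635 -0.4942 -1.6777] [ 0.0078 -0.0879  0.0201]
0.0495 False [ 0.5387 -0.0561  0.0494] [ 0.4092 -0.9822 -1.8293] [ 0.0105 -0.0599  0.0434]
0.048 False [ 0.5387 -0.0561  0.0479] [ 0.3696 -1.664  -0.5962] [-0.0047 -0.1123  0.0119]
0.0465 False [ 0.5387 -0.0561  0.0464] [ 0.0383 -1.0286 -1.5824] [-0.028  -0.1184  0.0403]
0.045 False [ 0.5387 -0.0561  0.0449] [-0.227  -0.6264 -0.7765] [-0.0233 -0.0995 -0.0225]
0.0435 False [ 0.5387 -0.0561  0.0434] [ 0.1741 -0.5622 -0.5897] [ 0.0025 -0.1046  0.0147]
0.042 False [ 0.5387 -0.0561  0.0419] [-0.1674 -0.1001 -0.4032] [-0.0374 -0.1413 -0.0476]
27.4667 67.82364780059419
```

It went onto the dowels with no resistance. Now I'll release, re-grip the rib with the fingertips on the plate, and press.

Run:
```python
from h import *
t=ctrl.current_tool_pos(); x,y=t[:2]
ctrl.command_gripper(1.0)
ctrl.move_l([x,y,.085],vel=.12); ctrl.command_gripper(0.45); print(ctrl.current_grip_width()*91)
ctrl.move_l([x,y,.055],vel=.08); ctrl.sleep(.15)
c=ctrl.move_l([x,y,.040],vel=.02,contact_N=3.5); z=ctrl.current_tool_pos()[2]
print("touch",c,z,ctrl.current_contact_force())
if c:
    ctrl.command_gripper(0.1)
    print("grip",ctrl.current_grip_width()*91,ctrl.current_grasp_force(),ctrl.current_tool_pos(),ctrl.current_contact_force())
    for zz in np.arange(z-.001,z-.009,-.0007):
        ctrl.move_l([x,y,zz],vel=.02); f=ctrl.current_contact_force(); print(round(zz,4),ctrl.current_tool_pos(),f)
        if f[2]>22: break
print(ctrl.current_wrist_torque(),ctrl.current_t())
```

```text
41.16312189359328
touch True 0.04373253059081538 [1.7314 0.4052 4.6674]
grip 23.854086499750338 30.936358384788036 [ 0.5389 -0.0562  0.0441] [ 0.2801 -1.3996  4.9621]
0.0427 [ 0.5389 -0.0562  0.0428] [1.3909 0.0056 5.359 ]
0.042 [ 0.5389 -0.0562  0.0423] [ 1.8196 -0.3408  8.4734]
0.0413 [ 0.539  -0.0562  0.0422] [-1.3038 -0.0498 23.096 ]
[ 0.1786  0.5004 -0.0273] 31.8083
```

There's a firm stop at tip z = 0.0422, against 0.042 expected when shut, with 23 N of push. I'll check that it holds steady and take one last look.

Run:
```python
from h import *
im,p,T=shot("d1"); s=ctrl.read_camera("side")
print(ctrl.current_tool_pos(),ctrl.current_contact_force(),ctrl.current_grasp_force(),ctrl.current_grip_width()*91)
a=cv2.resize(im[20:220,200:440],None,fx=2,fy=2,interpolation=cv2.INTER_CUBIC)
b=cv2.resize(s[160:260,270:390],None,fx=2.6,fy=4,interpolation=cv2.INTER_CUBIC)
cv2.imwrite("pics/d1b.png",np.hstack([a,b]))
```

```text
[ 0.539  -0.0562  0.0422] [-1.8487  0.1531 23.0045] 33.58227116186754 23.898000110095595
```

View pics/d1b.png

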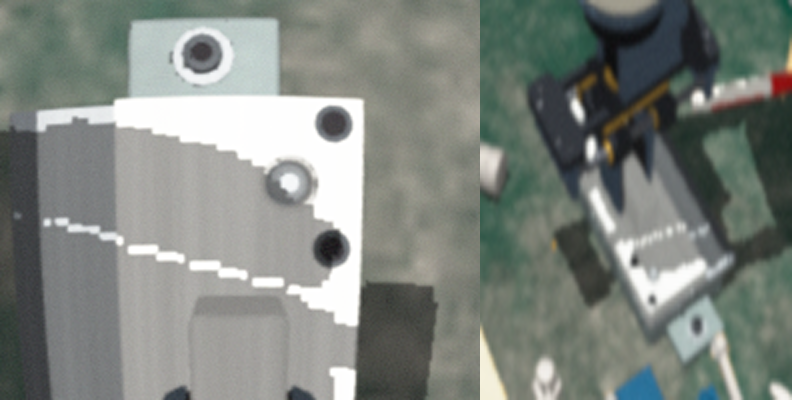

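The cap is seated, with the dowel centred in its hole at (290,182). The blade stands out evenly in front, and the push is steady at 23 N with a 33 N grip.

```bash
python3 -c "
from bench import ctrl
print(ctrl.sign_off(),ctrl.current_t())"
```

```text
the job is handed in; nothing more can be done
the job is handed in; nothing more can be done
```

The blade is flush on both stops and released, and the cap is on the dowels, gripped by its rib and held shut with about 23 N; I handed the job in at about 32 s and no verdict was shown.

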